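# Secure a carved panel on the sloping carving board

## Robot

A 6-joint arm with a two-finger parallel gripper is mounted at the origin on the work surface. World frame = base frame: x ahead of the robot, y to its left, z up, the work surface at z = 0. Lengths are in mm, angles in rad, forces in N, time in s.
With the tool pointing down it reaches from about 275 to 1000 mm from the base axis. Payload 8.4 kg.
Tool frame: the origin (TCP) lies at the very end of the fingers, on their centre line; the grasp point (between the pads) lies 19 mm behind it; x points along the fingers, y is the direction in which the jaws open and shut, and the axes are right-handed (so a half turn about x gives the same grasp; the last joint's range is limited). The gripper opens to 85 mm and grips with 20 to 120 N. Pads are 22 mm wide; open, the fingers measure 114 mm over their backs; the gripper's body (76 mm by 85 mm) begins 54 mm behind the grasp point. The pads swing forward as they close: fully open they stand 13 mm farther back than shut.
Start: joints at [1.336, 0.353, 1.633, -0, 1.155, -0.002], TCP at [144.188, 608.143, 231.281] pointing down, gripper open.
Joint ranges: [-2.63, 2.63], [-0.92, 2.1], [0.06, 2.66], [-1.3, 4.44], [0, 2.69], [-3.02, 3.02]. Speed limits (rad/s): [2.22, 2.22, 2.79, 3.14, 3.14, 3.14].

## Interface

Orientations are given as [roll, pitch, yaw] about the fixed x, y, z axes, in that order (R = Rz(yaw) Ry(pitch) Rx(roll)).
In Python, from rig import r, grab_frame, camera_params, sign_off gives the robot as it stands.
- The arm moves only by the tool drive_tool, never from a script. Its argument "rows" is one flat list of numbers, 7 for each row, row after row: the shift along the tool's x, y, z in mm, then the turn, a rotation vector about the tool's x, y, z in degrees, then the opening in per cent of the stroke, from 0 (shut) to 100 (fully open). In form: [x, y, z, rx, ry, rz, fingers, x, y, z, rx, ry, rz, fingers, ...]. A call has 1 to 10 rows; each row is the pose to reach, as a shift and turn from the pose measured when the call began, along the tool's axes at that moment; what a row does not reach only later rows make up. A row lasts 1/8 s, in which the tool goes at most 62.5 mm and 10.7 degrees, less where a joint would pass 70% of its speed; a pose out of reach is approached as far as the arm can. A call with a gripper value outside its range is refused whole. The fingers move at their own pace and stop on an object; "newtons" is the grip in N (left out, the last holds). Time passes only in rows, so rows that repeat a pose let the fingers close. It gives the time, the measured TCP pose, the force and the opening at its end, in the units of the state.
- r.sense(): the state, without advancing time (a new reading comes with each control period).
- grab_frame(name): name is "scene" or "top" or "wrist"; returns the picture (384x512x3 uint8, red, green, blue); there is no depth.
- camera_params(name): a dict with "vertical_fov" (degrees; the focal length in pixels is half the picture's height over the tangent of half this angle, whatever the lens; pixels are square), "cx", "cy" (the principal point, pixels), "pose" (4x4, takes a point from camera to world coordinates); the wrist camera has in their place "tool_from_camera" (4x4, takes a point from camera to tool coordinates, whose origin is the TCP and whose axes are the tool frame's). Camera axes: x right, y down, z forward; pixel columns grow to the right and rows downward; lengths in mm; the calibration is good to about 2 mm. The wrist camera is an equidistant fisheye: a pixel r from the principal point sees the ray r / f radians off the axis. A picture is of the moment at which its call begins: read the wrist's pose just before it. camera_params takes no time and is no camera call.
- sign_off(): hands the job in, once; it reports no verdict.
The state is a dict: "clock": time; "qpos": joint angles; "qvel": joint speeds; "joint_efforts": joint torques, N m; "eef_pos": TCP position; "tcp_rot": TCP orientation; "contact_force": force on the tool from outside, world axes, zero at the start; "wrist_torque": the same for the moment, N m; "opening": opening from 0.0 (shut) to 1.0 (fully open).
Only numpy, scipy, OpenCV 4.12 (cv2) and the standard library are available. Lean on these libraries where they do the work, as an engineer would, in place of code of your own. Each camera call takes 0.05 s, during which the arm holds its last target.

## Task

Secure the carved panel on the sloping board: first take the flat-sided stop peg out of the wooden block and push it fully home in the matching slot above the panel, so that its flange sits flush on the board. Then swing the turnbutton round until it points straight down the slope over the panel's edge. Leave the panel and everything else on the bench where it is.

Things in the scene. Friction and masses are not known exactly. Their poses are not given: they have to be found in the camera images.
- board: Plywood board, 260 (x) x 300 (y) x 24 mm thick, fixed on a low stand that slopes it 30 degrees. Origin at the centre of its underside; x uphill, y across, z out of the working face (30 degrees from vertical), which is at z = 24 mm. A ledge 20 mm high runs along its low edge. The space under the slot is clear for at least 50 mm.
- slot (a point): Centre of the mouth of the through slot in the board's working face (axes as the board). The slot is 27 mm long along the board's x and 17 mm wide along its y, through the 24 mm board, with slightly bevelled rims. It lies 25 mm uphill of the panel's upper edge.
- peg: Loose pale wooden stop peg, 90 mm, 70 g, upright in a hole of the block. Origin: centre of the shank's lower end; z towards the head. Flat-sided shank 14 (x) x 24 (y) mm, 40 long, lowest 6 mm thinner (10 x 20); square flange 40 x 40, z = 40 to 48 mm; flat-sided head 22 (x) x 34 (y), z = 48 to 90 mm. Fits the slot with its x along the board's y, either way round.
- peg_shoulder (a point): Underside of the peg's flange on the peg's axis, 40 mm above its lower end; meets slot when the peg is home.
- turnbutton (a joint): Angle (rad) of the turnbutton about an axis normal to the board. 0: its bar points straight down the slope over the panel, against a stop; it starts at 1.0 to 1.6 pointing sideways, away from the slot. Stiff: about 1.5 N at the knob, and it stays where it is left.
- button_pivot (a point): Pivot of the turnbutton on the board's working face (axes turn with the button: the bar points along its -x). The dark wooden bar is 22 mm wide, reaches 62 mm from the pivot, and lies 16 to 28 mm above the working face.
- button_knob (a point): Axis of the round knob on the turnbutton's bar, 45 mm from the pivot and 50 mm above the board's face: diameter 20 mm, standing 28 to 60 mm above the board's face.
- panel: Loose pale carved panel, 110 (along x, uphill) x 200 (along y) x 14 mm, three rosettes up to 6 mm higher, lying on the board with its lower edge against the ledge. Origin at the centre of its underside. The turnbutton passes 2 mm above its upper border.
- block: Fixed wooden block 100 x 170 x 46 mm high with two through holes of 31 mm diameter, 80 mm apart along its y; the peg and the round pin stand in them, flanges resting on the block's top. Origin at the centre of its underside.
- round_pin: Bystander: a pin with round shank, round flange 40 mm wide and round knob head, 86 mm long, in the other hole of the block. Origin at its lower end.
- gouge_wide: Bystander: gouge lying on the bench, 215 mm long, 26 mm high. Origin under the handle's blade end, x towards the blade.
- gouge_narrow: Bystander: narrow gouge lying on the bench, 210 mm long, 26 mm high. Origin under the handle's blade end, x towards the blade.
- mallet: Bystander: round wooden mallet standing on its head, 90 mm wide, 238 mm high. Origin at the centre of its underside.
- stone: Bystander: sharpening stone 150 x 50 x 25 mm. Origin at the centre of its underside.
- glue: Bystander: white plastic bottle, 56 mm wide, 150 mm high. Origin at the centre of its underside.
- brush: Bystander: bench brush lying flat. Origin on its underside.
- offcut: Bystander: piece of pale wood 90 x 50 x 30 mm. Origin at the centre of its underside.

How it is judged (in metres and radians):
On the way, in this order (a step that is already met when the one before it is completed fails the run):
1. the stop peg is fully home in the slot, its flange on the board (distance between peg_shoulder and slot below 0.007 m and z of peg_shoulder in the frame of slot below 0.004 m and angle between the z axis of peg and the z axis of board, either way round below 0.1 rad), for 0.2 s.
2. the turnbutton points down the slope over the panel (value of joint turnbutton below 0.25 rad), for 0.2 s.
At the end, for the whole second after the job is handed in: The peg is in the slot with the underside of its flange within 4 mm of the board's face, within 7 mm of the slot's centre, and within 0.1 rad of square to the board, at rest; the turnbutton is within 0.25 rad of pointing straight down the slope; the panel is within 15 mm of where it started (all of step 1 and linear speed of peg below 0.02 m/s and value of joint turnbutton below 0.25 rad and distance of panel from where it was at the start of the episode below 0.015 m); the robot touches nothing.
It fails at once if the panel is shifted by more than 20 mm (distance of panel from where it was at the start of the episode above 0.02 m).
It fails at once if a bystander is moved by more than 40 mm (distance of any of round_pin, gouge_wide, gouge_narrow, mallet, stone, glue, brush, offcut from where it was at the start of the episode above 0.04 m).
It also fails if it takes over 54 s, if anything falls off the work surface, if the arm or the gripper's body presses on something with over 40 N, if the wrist force passes 120 N, or if a joint passes its speed limit or range.

## Working session

There is one attempt and no reset: what is moved stays moved. The work goes in short steps, Python scripts to look and compute and a tool call to move; the robot and the scene stay as the last step left them, time stands still between calls to the robot, and variables do not carry over. Pictures are saved under pics/ and viewed, and the job is handed in when it is done.

Besides the shell and the picture viewer there is one more tool, called after "Emit:" by a JSON object that holds its "name" and its "arguments", one argument or row to a line. drive_tool: Moves the arm, as the interface text tells. Its arguments: {"type":"object","properties":{"rows":{"type":"array","items":{"type":"number"}},"newtons":{"type":"number"}},"required":["rows"]}

```bash
ls; mkdir -p pics; python3 - <<'E'
from rig import r, grab_frame, camera_params
import cv2
print(r.sense())
for n in ["scene","top","wrist"]:
    im=grab_frame(n); cv2.imwrite(f"pics/{n}0.png",im[:,:,::-1]); print(n,camera_params(n))
E
```

```text
pics
{'clock': 0.0, 'qpos': array([ 1.33560129e+00,  3.53650341e-01,  1.63417519e+00,  4.65761123e-05,
        1.15521136e+00, -2.42622033e-03]), 'qvel': array([-1.86234229e-03, -1.40004492e-03,  1.69621316e-03, -2.85387251e-03,
        1.15166008e-03,  9.51352596e-05]), 'joint_efforts': array([-5.13411269e-04, -6.05244684e+01, -3.42069697e+01, -7.66522317e-05,
        9.20607214e-03, -2.70079681e-05]), 'eef_pos': array([144.05447162, 607.65346137, 230.54275773]), 'tcp_rot': array([-1.60269982,  1.56935147, -1.83548747]), 'contact_force': array([-0.16795276, -0.51404425,  0.16629264]), 'wrist_torque': array([ 0.02416954,  0.03036198, -0.02901105]), 'opening': 0.9978727888073868}
scene {'vertical_fov': 55.4339686212336, 'cx': 259.4202786221521, 'cy': 189.9332929385606, 'pose': array([[ 2.31650347e-01,  7.47874570e-01, -6.22110717e-01,
         1.11082804e+03],
       [ 9.72694790e-01, -1.68705069e-01,  1.59384580e-01,
        -2.79720779e+02],
       [ 1.42464428e-02, -6.42045346e-01, -7.66534286e-01,
         7.78013093e+02],
       [ 0.00000000e+00,  0.00000000e+00,  0.00000000e+00,
[... 226 characters left out ...]
9571949e-01,  1.89216958e-02, -2.23134110e-02,
        -1.35594739e+02],
       [ 1.85320124e-02, -1.80655138e-01, -9.83371896e-01,
         1.05534172e+03],
       [ 0.00000000e+00,  0.00000000e+00,  0.00000000e+00,
         1.00000000e+00]])}
wrist {'vertical_fov': 65.70646984690485, 'cx': 255.29093891380663, 'cy': 195.28219027834572, 'tool_from_camera': array([[-2.23801378e-04, -2.97221274e-01,  9.54808601e-01,
        -1.44092452e+02],
       [ 9.99997998e-01, -1.96500924e-03, -3.77291972e-04,
        -5.59830832e-01],
       [ 1.98834693e-03,  9.54806605e-01,  2.97221118e-01,
        -7.58352252e+01],
       [ 0.00000000e+00,  0.00000000e+00,  0.00000000e+00,
         1.00000000e+00]])}
```

View pics/scene0.png

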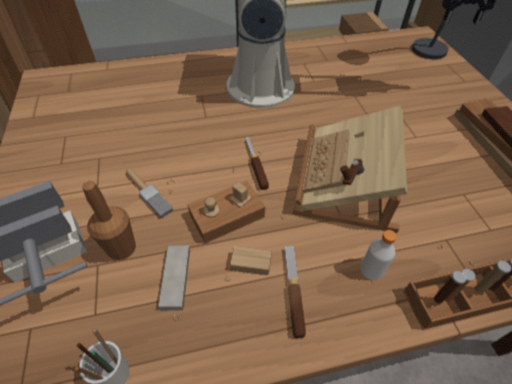

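View pics/top0.png

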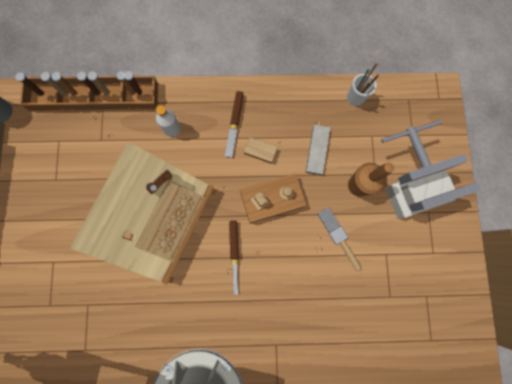

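View pics/wrist0.png

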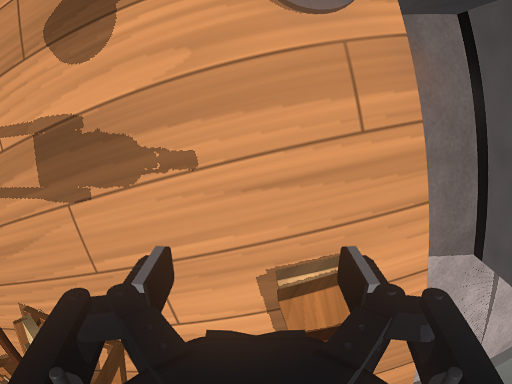

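```bash
python3 - <<'E'
import cv2
t=cv2.imread("pics/top0.png"); s=cv2.imread("pics/scene0.png")
def c(im,x0,y0,w,h,k,n): cv2.imwrite(f"pics/{n}.png",cv2.resize(im[y0:y0+h,x0:x0+w],None,fx=k,fy=k,interpolation=cv2.INTER_CUBIC))
c(t,60,130,160,150,4,"t_board"); c(t,230,165,90,70,8,"t_block")
c(s,285,95,130,150,4,"s_board"); c(s,180,170,100,75,8,"s_block")
E
```

```text
(no output)
```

View pics/t_board.png

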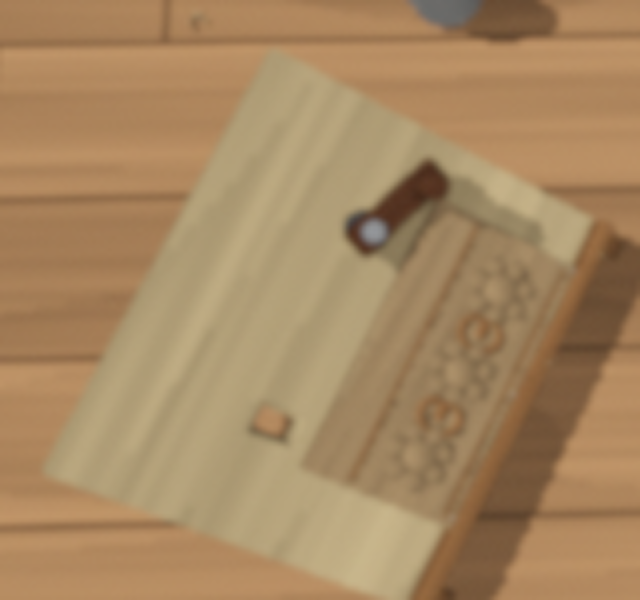

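View pics/t_block.png

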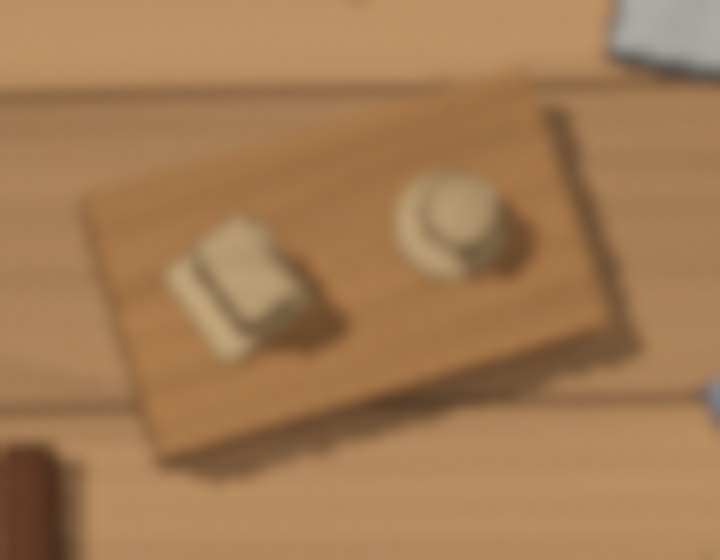

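View pics/s_board.png

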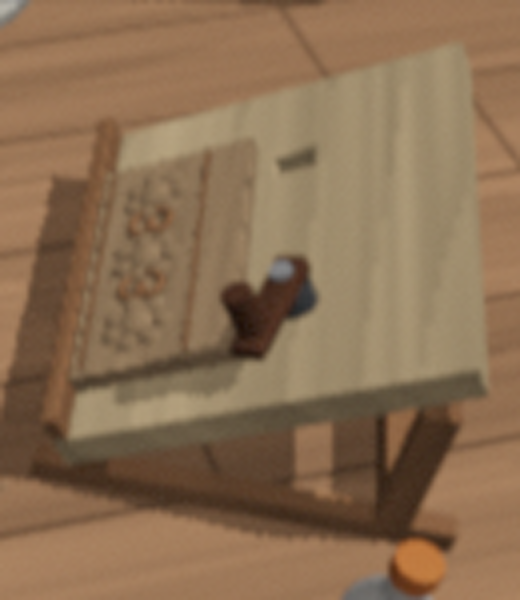

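View pics/s_block.png

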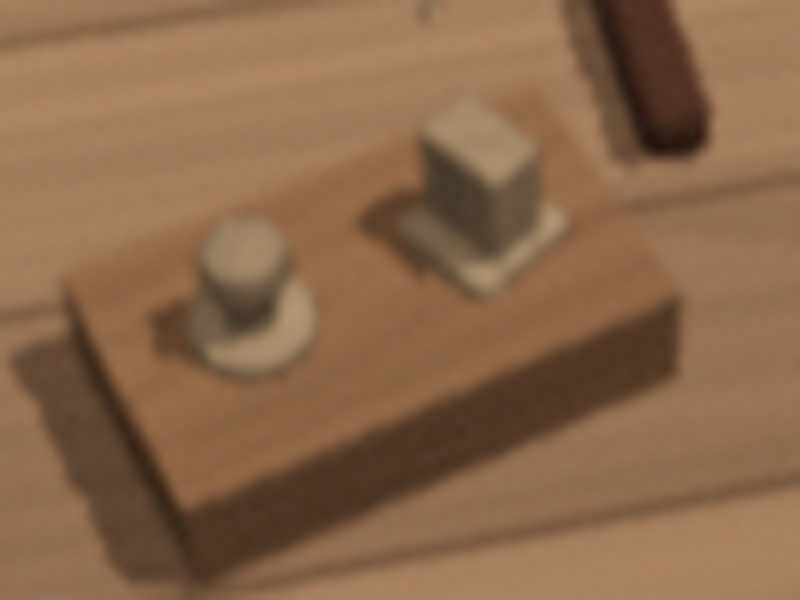

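```bash
cat > h.py <<'E'
import numpy as np
from scipy.optimize import least_squares
from scipy.spatial.transform import Rotation as Ro
P={'scene':None,'top':None}
from rig import camera_params
for n in P: P[n]=camera_params(n)
def proj(n,X,off=np.zeros(3)):
    c=P[n]; f=192/np.tan(np.radians(c['vertical_fov']/2)); T=c['pose']
    p=(np.atleast_2d(X)-T[:3,3]-off)@T[:3,:3]
    return np.c_[f*p[:,0]/p[:,2]+c['cx'], f*p[:,1]/p[:,2]+c['cy']]
def ray(n,uv):
    c=P[n]; f=192/np.tan(np.radians(c['vertical_fov']/2)); T=c['pose']
    d=np.array([(uv[0]-c['cx'])/f,(uv[1]-c['cy'])/f,1]); return T[:3,3],T[:3,:3]@d
def atz(n,uv,z):
    o,d=ray(n,uv); return o+d*(z-o[2])/d[2]
def uc(p,x0,y0,k): return np.array([x0+(p[0]+.5)/k-.5,y0+(p[1]+.5)/k-.5])
def boardR(yaw): return (Ro.from_euler('z',yaw)*Ro.from_euler('y',-np.pi/6)).as_matrix()
E
cat > fit.py <<'E'
from h import *
tb=lambda *p:('top',uc(p,60,130,4)); sb=lambda *p:('scene',uc(p,285,95,4))
tk=lambda *p:('top',uc(p,230,165,8)); sk=lambda *p:('scene',uc(p,180,170,8))
# unknown: board x,y,z,yaw ; block x,y,yaw ; peg x,y,yaw ; slot bx,by ; pivot bx,by ; button angle ; panel by ; off top3, scene3
B=[((130,150,24),tb(45,470)),((130,-150,24),tb(280,52)),((130,150,24),sb(462,45)),((130,-150,24),sb(487,374))]
K=[((s),o) for s,o in zip([(50,85,46),(50,-85,46),(-50,-85,46),(-50,85,46)],[tk(85,200),tk(520,70),tk(608,320),tk(165,460)])]
K+=[((s),o) for s,o in zip([(50,85,46),(50,-85,46),(-50,-85,46),(-50,85,46)],[sk(680,298),sk(190,510),sk(68,275),sk(540,88)])]
G=[tk(240,213),tk(305,285),tk(262,322),tk(195,262),sk(465,95),sk(540,140),sk(490,180),sk(420,133)]
S=[tb(271,421),sb(297,160)]
def Rz(a): return Ro.from_euler('z',a).as_matrix()
def res(p):
    off={'top':p[18:21],'scene':p[21:24]}; r=[]
    R=boardR(p[3])
    def add(X,o): r.extend(proj(o[0],X,off[o[0]])[0]-o[1])
    for X,o in B: add(p[:3]+R@X,o)
    for X,o in K: add(np.r_[p[4:6],0]+Rz(p[6])@X,o)
    S2=p[:3]+R@np.r_[p[10:12],24]
    for o in S: add(S2,o)
    a=p[14]; piv=p[12:14]
    e=np.array([-np.cos(a),-np.sin(a)]) # bar dir in board coords
    kn=p[:3]+R@np.r_[piv+45*e,60]
    # head corners: world centroid & axes
    return np.array(r),off,R
def full(p):
    r,off,R=res(p); r=list(r)
    c=np.array([[11,17],[11,-17],[-11,-17],[-11,17]])
    q=np.c_[c,np.full(4,90)]@Rz(p[9]).T+np.r_[p[7:9],6]
    for n,oo in(('top',G[:4]),('scene',G[4:])):
        pr=proj(n,q,off[n])
        for o in oo:
            d=pr-o[1]; i=np.argmin((d**2).sum(1)); r.extend(d[i])
    r.extend(p[18:24]/4.)
    r.extend(p[[12,13,14,15,16,17]]*1e-6)
    return np.array(r)
if __name__=='__main__':
    for n,o in zip('tttt',K[:4]): print(atz('top',o[1][1],46).round(1),end=' ')
    print()
    for o in K[4:]: print(atz('scene',o[1][1],46).round(1),end=' ')
    print()
    for o in G: print(o[0],atz(o[0],o[1],96).round(1))
    best=None
    for py in np.arange(0,np.pi,.3):
        g=np.mean([atz(o[0],o[1],96) for o in G],0); kc=np.mean([atz('top',o[1][1],46) for o in K[:4]],0)
        p0=np.zeros(24); p0[:4]=[400,100,100,np.radians(66)]; p0[4:6]=kc[:2]; p0[6]=.3; p0[7:9]=g[:2]; p0[9]=py
        s=least_squares(full,p0)
        if best is None or s.cost<best.cost: best=s
    p=best.x; print(best.cost,p.round(2)); print(full(p).round(1)); np.save('p.npy',p)
    print('peg yaw deg',np.degrees(p[9])%180,'block yaw',np.degrees(p[6]),'board yaw',np.degrees(p[3]))
    print('slot',p[:3]+boardR(p[3])@np.r_[p[10:12],24])
E
python3 fit.py
```

```text
[ 568.6 -129.2   46. ] [ 613.9 -289.6   46. ] [ 520.9 -317.2   46. ] [ 473.7 -156.1   46. ] 
[ 573.5 -127.7   46. ] [ 618.  -288.4   46. ] [ 521.9 -313.8   46. ] [ 477.7 -152.1   46. ] 
top [ 554.1 -182.8   96. ]
top [ 528.5 -204.5   96. ]
top [ 516.  -189.3   96. ]
top [ 537.3 -166.9   96. ]
scene [ 518.7 -184.1   96. ]
scene [ 541.7 -165.3   96. ]
scene [ 553.9 -183.4   96. ]
scene [ 530.9 -200.6   96. ]
8.162947394577523 [ 5.0216e+02  1.3393e+02  8.3700e+01  1.1200e+00  5.4581e+02 -2.2180e+02
  2.7000e-01  5.3497e+02 -1.8466e+02  2.2600e+00  2.0360e+01  7.0820e+01
 -0.0000e+00 -0.0000e+00 -0.0000e+00 -0.0000e+00 -0.0000e+00 -0.0000e+00
  6.8000e-01  1.3800e+00  3.1200e+00 -6.8000e-01 -1.3800e+00  9.6000e-01]
[ 0.4  0.7 -1.1 -1.2  0.6  0.1 -1.2 -0.1 -0.5 -0.4  0.5 -0.5  0.3  0.5
 -0.4 -0.   0.8 -0.5 -0.1  0.1 -0.7  0.2 -0.2 -0.4  0.6  0.5  0.9  0.3
  0.3  0.1  0.2  0.3 -0.4  0.8 -0.1 -0.9 -0.8 -0.6  0.5  0.2  1.2  0.6
 -0.9 -0.   0.2  0.3  0.8 -0.2 -0.3  0.2 -0.  -0.  -0.  -0.  -0.  -0. ]
peg yaw deg 129.55261330361424 block yaw 15.662930144586621 board yaw 64.44853714931193
slot [440.70122784 169.54991327 114.6601831 ]
```

```bash
cat >> h.py <<'E'
from rig import r
def toolR(d,y):
    d=np.array(d,float); d/=np.linalg.norm(d); y=np.array(y,float); y-=d*(y@d); y/=np.linalg.norm(y)
    return np.c_[d,y,np.cross(d,y)]
def cur():
    s=r.sense(); return s['eef_pos'],Ro.from_euler('xyz',s['tcp_rot']).as_matrix(),s
def delta(pos,R):
    p,C,s=cur(); return np.r_[C.T@(np.array(pos)-p), np.degrees(Ro.from_matrix(C.T@R).as_rotvec())].round(2)
def downy(deg): a=np.radians(deg); return toolR([0,0,-1],[np.cos(a),np.sin(a),0])
E
python3 - <<'E'
from h import *
p,C,s=cur(); print(C.round(2))
for a in (129.5,-50.5): print(delta([535,-185,210],downy(a)))
print(delta([330,250,320],downy(150-180)))
E
```

```text
[[-0.    0.23  0.97]
 [-0.    0.97 -0.23]
 [-1.   -0.    0.  ]]
[ 2.1470e+01 -6.8125e+02  5.6320e+02 -5.2830e+01 -3.0000e-02  6.0000e-02]
[ 2.1470e+01 -6.8125e+02  5.6320e+02  1.2717e+02  7.0000e-02  3.0000e-02]
[-8.8930e+01 -3.0537e+02  2.6341e+02  1.0667e+02  6.0000e-02  4.0000e-02]
```

Emit:
{"name": "drive_tool", "arguments": {
  "rows": [-90,-300,250,55,0,0,60,-90,-681,563,127,0,0,60,-90,-681,563,127,0,0,60,-90,-681,563,127,0,0,60,-90,-681,563,127,0,0,60,-90,-681,563,127,0,0,60,-90,-681,563,127,0,0,60,-90,-681,563,127,0,0,60,-90,-681,563,127,0,0,60,-90,-681,563,127,0,0,60]
}}

```text
clock: 1.4
eef_pos: [419.2, 49.1, 297.5]
tcp_rot: [1.265, 1.57, -0.849]
contact_force: [1.1, 0.1, -0.5]
opening: 0.603
```

```bash
python3 -c "
from h import *
print(cur()[2]['qpos'],delta([535,-185,220],downy(-50.5)))"
```

```text
[ 1.13727967e-01 -4.20916780e-02  1.95601490e+00 -8.69887375e-04
  1.22709969e+00  6.57307391e-01] [ 7.7760e+01  2.2005e+02  1.4053e+02  1.9370e+01  1.0000e-02 -6.0000e-02]
```

Emit:
{"name": "drive_tool", "arguments": {
  "rows": [30,220,140.5,19.4,0,0,60,78,220,140.5,19.4,0,0,60,78,220,140.5,19.4,0,0,60,78,220,140.5,19.4,0,0,60,78,220,140.5,19.4,0,0,60,78,220,140.5,19.4,0,0,60]
}}

```text
clock: 2.15
eef_pos: [534.7, -185.6, 218.8]
tcp_rot: [-0.75, 1.57, 3.078]
contact_force: [0.7, 0.3, 0.0]
opening: 0.598
```

```bash
python3 - <<'E'
from h import *
from rig import grab_frame
import cv2
p,C,s=cur(); print(p,s['qpos'].round(2))
im=grab_frame('wrist'); cv2.imwrite('pics/w1.png',im[:,:,::-1]); np.savez('w1.npz',p=p,C=C)
E
```

```text
[ 534.72166411 -185.62156792  218.75935045] [-0.34  0.28  1.77 -0.    1.09  0.55]
```

View pics/w1.png

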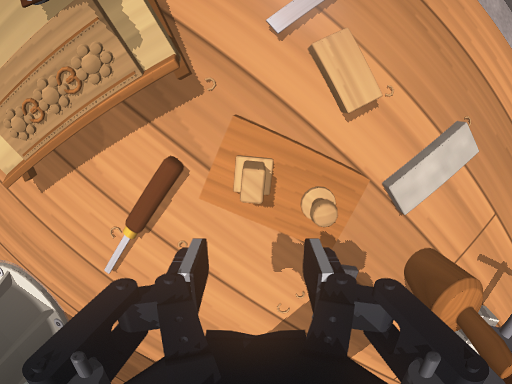

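```bash
cat >> h.py <<'E'
W=camera_params('wrist')
def wproj(X,p,C):
    T=W['tool_from_camera']; f=192/np.tan(np.radians(W['vertical_fov']/2))
    q=((np.atleast_2d(X)-p)@C-T[:3,3])@T[:3,:3]
    rho=np.hypot(q[:,0],q[:,1]); th=np.arctan2(rho,q[:,2])
    return np.c_[f*th*q[:,0]/rho+W['cx'],f*th*q[:,1]/rho+W['cy']]
def wray(uv,p,C):
    T=W['tool_from_camera']; f=192/np.tan(np.radians(W['vertical_fov']/2))
    v=np.array(uv)-[W['cx'],W['cy']]; rr=np.linalg.norm(v); th=rr/f
    d=np.r_[np.sin(th)*v/rr,np.cos(th)]
    return p+C@T[:3,3], C@T[:3,:3]@d
def watz(uv,p,C,z):
    o,d=wray(uv,p,C); return o+d*(z-o[2])/d[2]
E
python3 - <<'E'
from h import *
import cv2
w=np.load('w1.npz'); P0=np.load('p.npy')
im=cv2.imread('pics/w1.png')
x0,y0,k=195,105,8
cr=cv2.resize(im[y0:y0+60,x0:x0+90] if 0 else im[y0:y0+70,x0:x0+95],None,fx=k,fy=k,interpolation=cv2.INTER_CUBIC)
a=P0[9]; c=np.array([[1,1],[1,-1],[-1,-1],[-1,1]])
for hx,hy,z in((11,17,96),(20,20,54)):
    q=np.c_[c*[hx,hy],np.full(4,z)]@Ro.from_euler('z',a).as_matrix().T+np.r_[P0[7:9],0]
    uv=(wproj(q,w['p'],w['C'])-[x0,y0]+.5)*k-.5
    cv2.polylines(cr,[uv.astype(np.int32)],True,(0,0,255),1)
cv2.imwrite('pics/w1z.png',cr)
E
```

```text
(no output)
```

View pics/w1z.png

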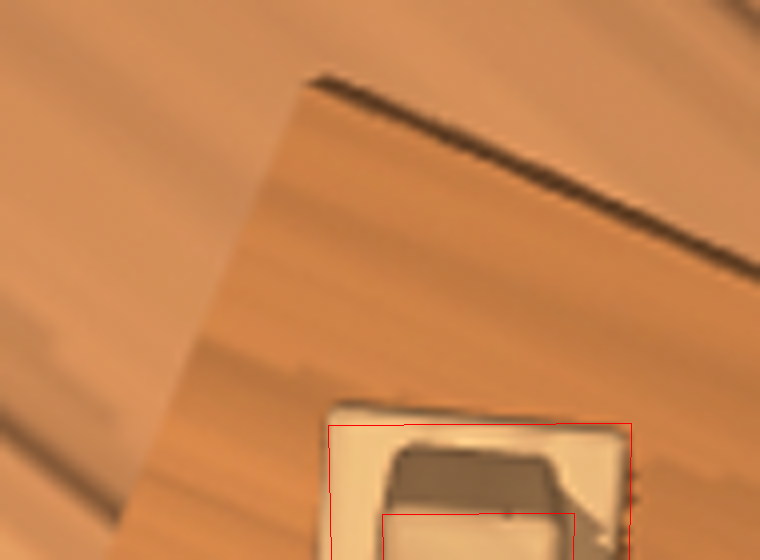

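```bash
python3 - <<'E'
from h import *
import cv2
im=cv2.imread('pics/w1.png')
x0,y0,k=225,148,12
cv2.imwrite('pics/w1y.png',cv2.resize(im[y0:y0+62-12,x0:x0+60],None,fx=k,fy=k,interpolation=cv2.INTER_CUBIC)[:600])
E
```

```text
(no output)
```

View pics/w1y.png

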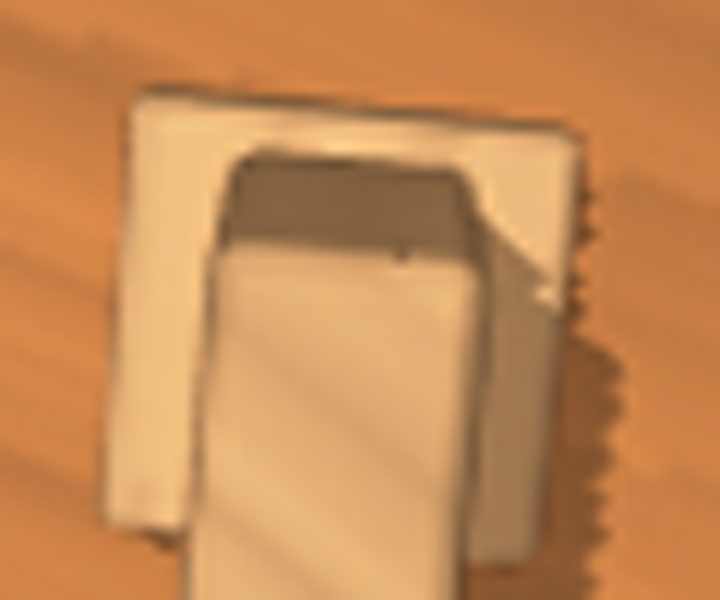

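```bash
python3 - <<'E'
from h import *
w=np.load('w1.npz')
Q=np.array([watz(uc(c,225,148,12),w['p'],w['C'],54)for c in[(132,92),(580,132),(540,562),(103,522)]])
H=np.array([watz(uc(c,225,148,12),w['p'],w['C'],96)for c in[(215,242),(480,262)]])
print(Q.round(1),Q.mean(0)); 
e=Q[1]-Q[0]+Q[2]-Q[3]; f=Q[3]-Q[0]+Q[2]-Q[1]; print(np.degrees(np.arctan2(e[1],e[0])),np.degrees(np.arctan2(f[1],f[0])),np.linalg.norm(e)/2,np.linalg.norm(f)/2)
h=H[1]-H[0]; print(H,np.degrees(np.arctan2(h[1],h[0])),np.linalg.norm(h))
m=H.mean(0); u=np.array([h[1],-h[0],0])/np.linalg.norm(h); print(m+17*u,m-17*u)
E
```

```text
[[ 539.7 -154.8   54. ]
 [ 561.8 -187.5   54. ]
 [ 529.3 -210.2   54. ]
 [ 507.2 -177.1   54. ]] [ 534.52619433 -182.38335498   54.        ]
-56.072108145353766 -145.32744733991004 39.60848332617062 39.57139236565968
[[ 541.97306862 -164.66331333   96.        ]
 [ 553.57522173 -181.34118175   96.        ]] -55.17514580844373 20.316526567951833
[ 533.8188186  -182.71043275   96.        ] [ 561.72947176 -163.29406233   96.        ]
```

```bash
python3 -c "
from h import *
print(delta([534.5,-183,62],downy(-55.5)))"
```

```text
[ 1.5745e+02 -1.1700e+00 -1.0600e+00  4.9200e+00  2.0000e-02  3.0000e-02]
```

Emit:
{"name": "drive_tool", "arguments": {
  "rows": [40,-1.2,-1.1,4.9,0,0,60,90,-1.2,-1.1,4.9,0,0,60,130,-1.2,-1.1,4.9,0,0,60,157.4,-1.2,-1.1,4.9,0,0,60,157.4,-1.2,-1.1,4.9,0,0,60,157.4,-1.2,-1.1,4.9,0,0,10,157.4,-1.2,-1.1,4.9,0,0,10,157.4,-1.2,-1.1,4.9,0,0,10,157.4,-1.2,-1.1,4.9,0,0,10,157.4,-1.2,-1.1,4.9,0,0,10],
  "newtons": 50
}}

```text
clock: 3.45
eef_pos: [535.7, -182.9, 64.0]
tcp_rot: [2.45, 1.569, -0.089]
contact_force: [-1.4, 4.1, 9.1]
opening: 0.252
```

```bash
python3 - <<'E'
from h import *
from rig import grab_frame
import cv2
p,C,s=cur(); print(p,s['opening'],s['contact_force'],C.round(3))
im=grab_frame('wrist'); cv2.imwrite('pics/w2.png',im[:,:,::-1])
E
```

```text
[ 535.6989927  -182.91498795   63.98376785] 0.2515438337552239 [-1.44922934  4.1237443   9.13096414] [[ 0.002  0.566 -0.824]
 [-0.    -0.824 -0.566]
 [-1.     0.001 -0.002]]
```

View pics/w2.png

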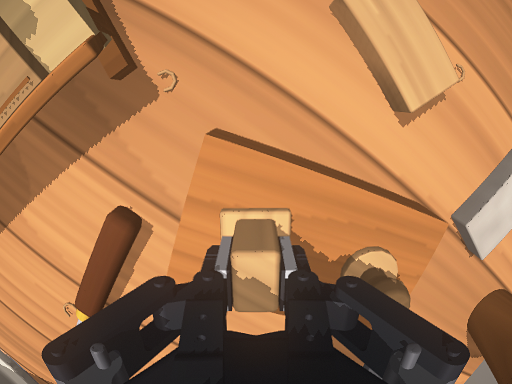

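Emit:
{"name": "drive_tool", "arguments": {
  "rows": [-20,0,0,0,0,0,10,-60,0,0,0,0,0,10,-120,0,0,0,0,0,10,-180,0,0,0,0,0,10,-200,0,0,0,0,0,10,-200,0,0,0,0,0,10],
  "newtons": 60
}}

```text
clock: 4.25
eef_pos: [536.1, -183.2, 266.5]
tcp_rot: [2.29, 1.564, -0.25]
contact_force: [-0.1, -0.9, -1.1]
opening: 0.251
```

```bash
python3 - <<'E'
from h import *
from rig import grab_frame
import cv2
p,C,s=cur(); print(p,s['opening'],s['contact_force'],C.round(3)); np.savez('w3.npz',p=p,C=C)
for n in('wrist','top','scene'):
    im=grab_frame(n); cv2.imwrite(f'pics/{n}3.png',im[:,:,::-1])
w=cv2.imread('pics/wrist3.png')
cv2.imwrite('pics/w3.png',cv2.resize(w[195:320,190:320],None,fx=4.6,fy=4.6,interpolation=cv2.INTER_CUBIC))
# in-tool coords of peg corner predictions
for nm,hx,hy,d in(('head',11,17,96-64),('flt',20,20,54-64),('shank',7,12,6-64)):
    X=np.array([[-d,a*hx,b*hy] for a,b in((1,1),(1,-1),(-1,-1),(-1,1))])
    print(nm,wproj(X,np.zeros(3),np.eye(3)).round(1).tolist())
E
```

```text
[ 536.14491373 -183.20400822  266.53727032] 0.25083117653115045 [-0.12368686 -0.88946471 -1.08189018] [[ 0.007  0.566 -0.824]
 [-0.002 -0.824 -0.566]
 [-1.     0.005 -0.005]]
head [[277.7, 310.7], [280.3, 248.8], [228.5, 248.9], [231.6, 310.7]]
flt [[287.8, 270.4], [290.8, 208.5], [218.5, 208.6], [221.8, 270.5]]
shank [[264.4, 227.2], [264.7, 196.3], [245.0, 196.3], [245.5, 227.2]]
```

View pics/w3.png

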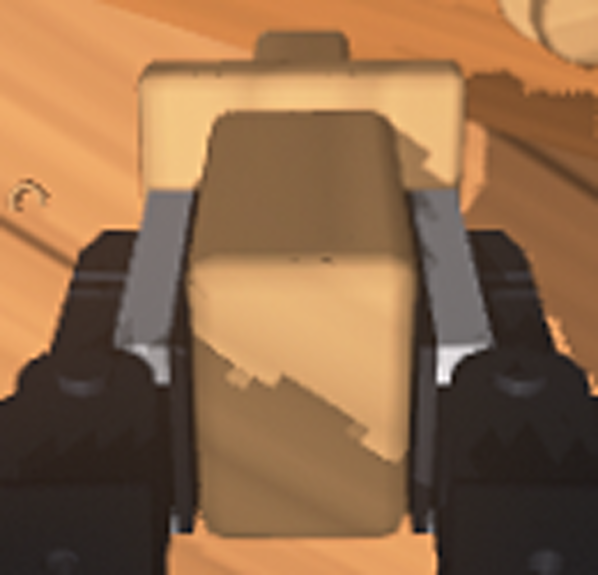

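View pics/scene3.png

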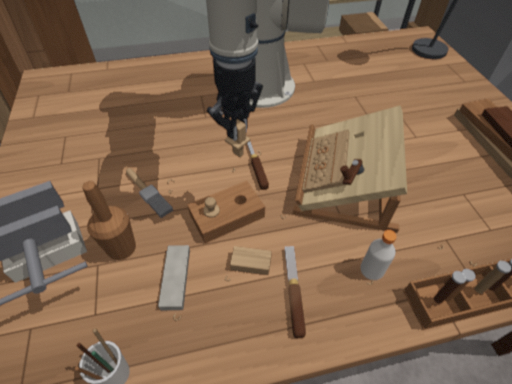

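```bash
python3 - <<'E'
from h import *
pc=lambda a,b:uc((a,b),190,195,4.6)
# peg coords (px->toolY, py->toolZ, z up)
obs=[((11,-17,90),pc(412,255)),((-11,-17,90),pc(190,255)),((11,17,90),pc(403,534)),((-11,17,90),pc(200,534)),
((20,-20,48),pc(464,62)),((-20,-20,48),pc(138,62)),
((5,-10,0),pc(348,31)),((-5,-10,0),pc(256,31)),((11,-17,48),pc(392,112)if 0 else None)][:8]
def place(p,X):
    R=Ro.from_euler('xyz',p[3:]).as_matrix(); X=np.array(X,float)-[0,0,40]
    v=np.array([-X[2],X[0],X[1]]); return R@v+p[:3]
def f(p):
    r=[]
    for X,o in obs: r.extend(wproj(place(p,X),np.zeros(3),np.eye(3))[0]-o)
    return np.array(r+list(p[3:]/.05))
s=least_squares(f,[18,0,0,0,0,0]); print(s.x[:3].round(2),np.degrees(s.x[3:]).round(2)); print(f(s.x).round(1))
E
```

```text
[19.83  0.24  1.52] [ 0.04 -0.26  0.01]
[ 1.3 -0.6 -1.4 -0.6  0.6 -0.2 -0.6 -0.2  0.3  1.8 -0.1  1.8 -3.1 -1.
  3.  -1.   0.  -0.1  0. ]
```

```bash
cat >> h.py <<'E'
def slotT(yaw): 
    B=boardR(yaw); return toolR(-B[:,2],-B[:,1])
OFF=np.array([18.3,0.2,1.1]) # shoulder in tool
E
python3 - <<'E'
from h import *
P0=np.load('p.npy'); R=slotT(P0[3]); S=P0[:3]+boardR(P0[3])@np.r_[P0[10:12],24]
n=boardR(P0[3])[:,2]; t=S+110*n-R@OFF; print(t,delta(t,R))
E
```

```text
[413.26239519 112.61961995 226.3212424 ] [  36.51 -311.91  -67.34  -29.25   29.27   -7.84]
```

Emit:
{"name": "drive_tool", "arguments": {
  "rows": [10,-100,-20,-9,9,-2.5,10,20,-200,-45,-20,20,-5.2,10,36.5,-312,-67.3,-29.2,29.3,-7.8,10,36.5,-312,-67.3,-29.2,29.3,-7.8,10,36.5,-312,-67.3,-29.2,29.3,-7.8,10,36.5,-312,-67.3,-29.2,29.3,-7.8,10,36.5,-312,-67.3,-29.2,29.3,-7.8,10,36.5,-312,-67.3,-29.2,29.3,-7.8,10,36.5,-312,-67.3,-29.2,29.3,-7.8,10,36.5,-312,-67.3,-29.2,29.3,-7.8,10]
}}

```text
clock: 5.65
eef_pos: [413.6, 112.1, 226.3]
tcp_rot: [3.141, 1.047, 1.122]
contact_force: [0.4, 0.7, -1.1]
opening: 0.247
```

```bash
python3 - <<'E'
from h import *
from rig import grab_frame
import cv2
p,C,s=cur(); print(p,s['opening'],s['contact_force'],s['qpos'].round(2)); np.savez('w4.npz',p=p,C=C)
P0=np.load('p.npy'); R=slotT(P0[3]); S=P0[:3]+boardR(P0[3])@np.r_[P0[10:12],24]
n=boardR(P0[3])[:,2]; t=S+110*n-R@OFF; print(delta(t,R))
im=grab_frame('wrist'); cv2.imwrite('pics/wrist4.png',im[:,:,::-1])
B=boardR(P0[3])
q=[S+B@np.array([a*13.5,b*8.5,0]) for a,b in((1,1),(1,-1),(-1,-1),(-1,1))]
print(wproj(np.array(q),p,C).round(1))
E
```

```text
[413.63506924 112.06145351 226.33514177] 0.246997207936166 [ 0.37810832  0.72990186 -1.14977824] [-0.13 -0.04  2.24  0.66  0.88 -0.1 ]
[ 0.18 -0.58 -0.29 -0.1  -0.01 -0.09]
[[245.2 173.7]
 [263.3 173.7]
 [263.2 200.9]
 [245.6 201. ]]
```

View pics/wrist4.png

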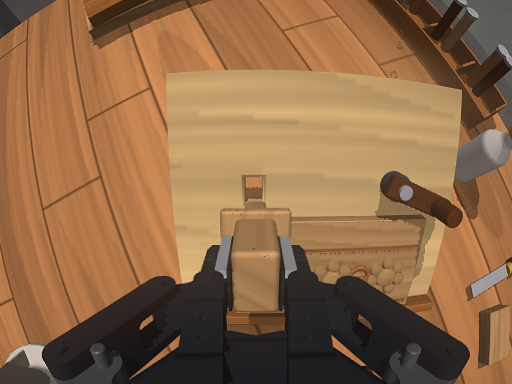

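```bash
python3 - <<'E'
import cv2
w=cv2.imread('pics/wrist4.png')
cv2.imwrite('pics/w4.png',cv2.resize(w[165:215,220:290],None,fx=11,fy=11,interpolation=cv2.INTER_CUBIC))
cv2.imwrite('pics/w4b.png',cv2.resize(w[60:320,150:480],None,fx=2.3,fy=2.3,interpolation=cv2.INTER_CUBIC))
E
```

```text
(no output)
```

View pics/w4.png

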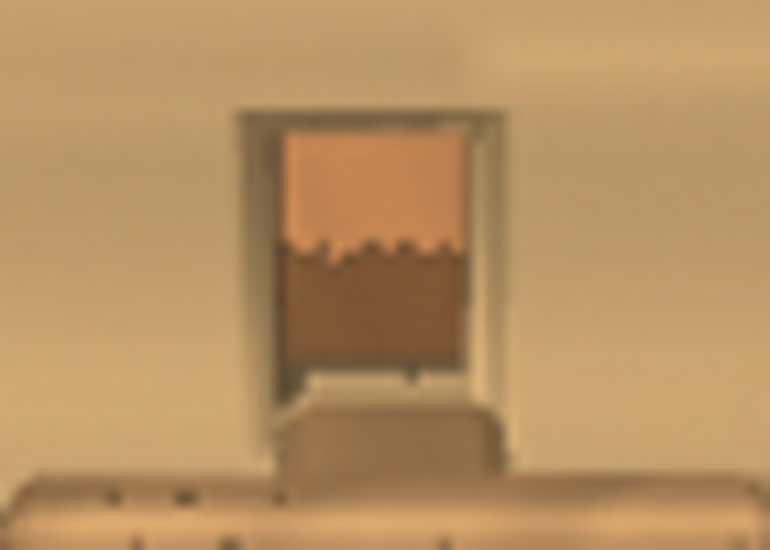

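View pics/w4b.png

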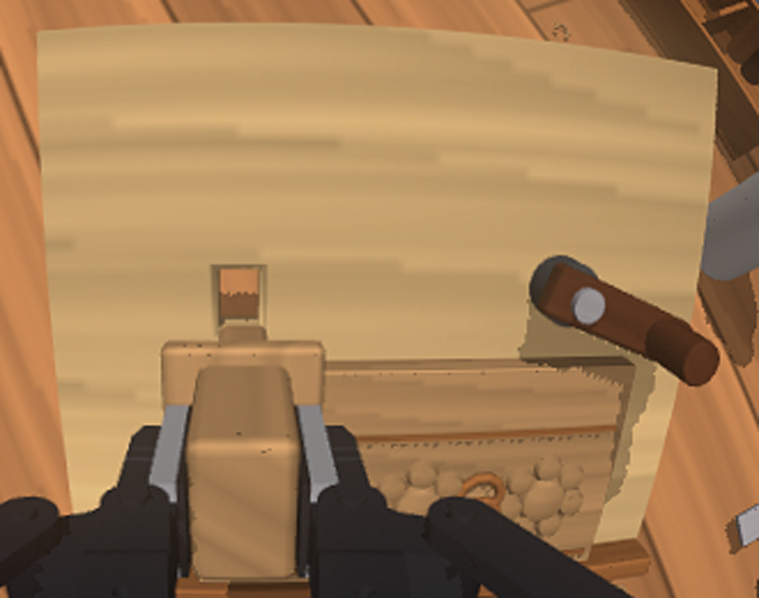

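```bash
cat > fit2.py <<'E'
from h import *
import fit
w=np.load('w4.npz'); p0=np.load('p.npy')
c=lambda a,b:uc((a,b),220,165,11); d=lambda a,b:uc((a,b),150,60,2.3)
def f(P):
    p=P[:24]; wo=P[24:27]; wr=P[28:31]; b=P[27]
    r=list(fit.full(p)*0.7)   # fixed cams
    R=boardR(p[3]); s=np.r_[p[10:12],0]
    C=w['C']@Ro.from_rotvec(wr).as_matrix()
    pr=lambda X:wproj(p[:3]+R@np.array(X,float),w['p']+w['C']@wo,C)[0]
    k=2.
    for X,o in[((13.5+b,8.5+b,24),c(238,112)),((13.5+b,-8.5-b,24),c(505,112)),((-13.5,8.5,0),c(283,370)),((-13.5,-8.5,0),c(468,370))]:
        r.extend(k*(pr(s+X)-o))
    r.append(k*(pr(s+np.array([13.5,0,24-b]))-c(370,130))[1])
    for X,o in[((130,150,24),d(37,30)),((130,-150,24),d(717,70))]: r.extend(pr(X)-o)
    return np.array(r+list(wo/1.5)+list(wr/.006)+[(b-2)/1])
s=least_squares(f,np.r_[p0,0,0,0,2,0,0,0]); P=s.x; np.save('p2.npy',P)
if __name__=='__main__':
    print(P[:4].round(3),P[10:12],'wo',P[24:].round(3)); print(s.fun[-22:].round(2)); print('old',p0[:4].round(3),p0[10:12])
    S=P[:3]+boardR(P[3])@np.r_[P[10:12],24]; print('slot',S, 'offs',P[18:24].round(1))
E
python3 fit2.py
```

```text
[500.284 133.431  86.782   1.12 ] [17.07783449 69.91612491] wo [ 4.970e-01  1.550e-01  7.100e-02  2.842e+00 -1.000e-03  5.000e-03
  1.000e-03]
[ 0.    0.    0.09  0.15  0.33  0.17  0.15 -1.05 -0.63 -1.03  1.38 -0.06
  0.43  0.35 -0.11  0.33  0.1   0.05 -0.12  0.77  0.19  0.84]
old [502.165 133.925  83.697   1.125] [20.35725104 70.81815542]
slot [438.5606883  166.39022321 116.10586601] offs [-1.1  0.7  3.7 -2.1 -2.2  2.3]
```

```bash
cat > go.py <<'E'
import sys
from h import *
P=np.load('p2.npy'); R=slotT(P[3]); B=boardR(P[3]); S=P[:3]+B@np.r_[P[10:12],24]
def tgt(h): return S+h*B[:,2]-R@OFF
if __name__=='__main__':
    p,C,s=cur()
    for h in map(float,sys.argv[1:]): print(h,delta(tgt(h),R))
    print('shoulder in slot frame',(B.T@(p+C@OFF-S)).round(2),'force tool',(C.T@s['contact_force']).round(2),s['clock'],s['opening'])
E
python3 go.py 58
```

```text
58.0 [ 4.901e+01 -1.240e+00  2.300e+00  1.400e-01 -1.000e-02  5.000e-02]
shoulder in slot frame [  2.3   -1.27 107.01] force tool [1.3  0.18 1.39] 5.7 0.24346451960930168
```

Emit:
{"name": "drive_tool", "arguments": {
  "rows": [20,-1.2,2.3,0.1,0,0,10,40,-1.2,2.3,0.1,0,0,10,49,-1.2,2.3,0.1,0,0,10,49,-1.2,2.3,0.1,0,0,10,49,-1.2,2.3,0.1,0,0,10]
}}

```text
clock: 6.32
eef_pos: [422.5, 132.8, 183.2]
tcp_rot: [3.141, 1.047, 1.121]
contact_force: [0.4, -0.0, -1.9]
opening: 0.244
```

```bash
python3 - <<'E'
from h import *
from rig import grab_frame
import cv2
p,C,s=cur(); np.savez('w5.npz',p=p,C=C)
for n in('wrist','scene','top'):
    im=grab_frame(n); cv2.imwrite(f'pics/{n}5.png',im[:,:,::-1])
w=cv2.imread('pics/wrist5.png')
cv2.imwrite('pics/w5.png',cv2.resize(w[165:225,215:295],None,fx=10,fy=10,interpolation=cv2.INTER_CUBIC))
cv2.imwrite('pics/s5.png',cv2.resize(cv2.imread('pics/scene5.png')[60:220,270:420],None,fx=3.7,fy=3.7,interpolation=cv2.INTER_CUBIC))
E
python3 go.py 41
```

```text
41.0 [17.47 -0.36  0.23  0.06 -0.03 -0.  ]
shoulder in slot frame [ 0.23 -0.36 58.47] force tool [0.66 0.54 0.29] 6.475 0.2498997781695866
```

View pics/w5.png

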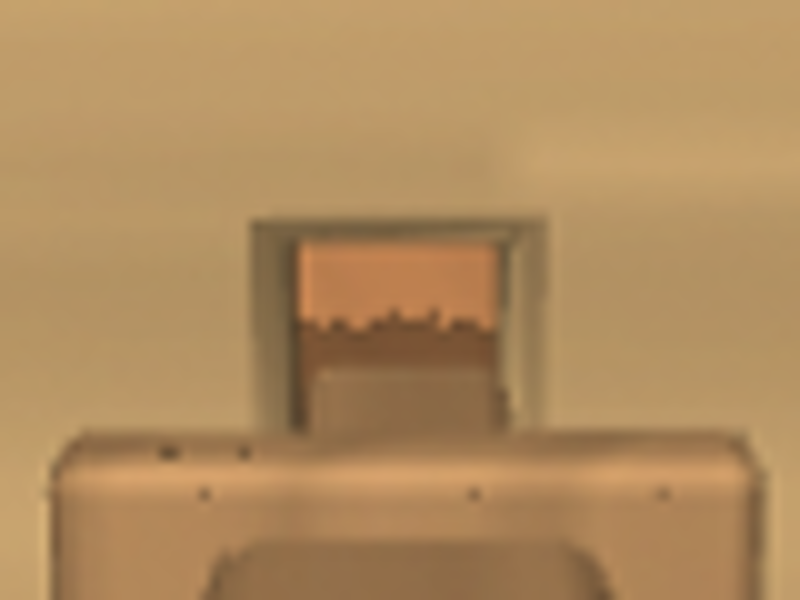

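View pics/s5.png

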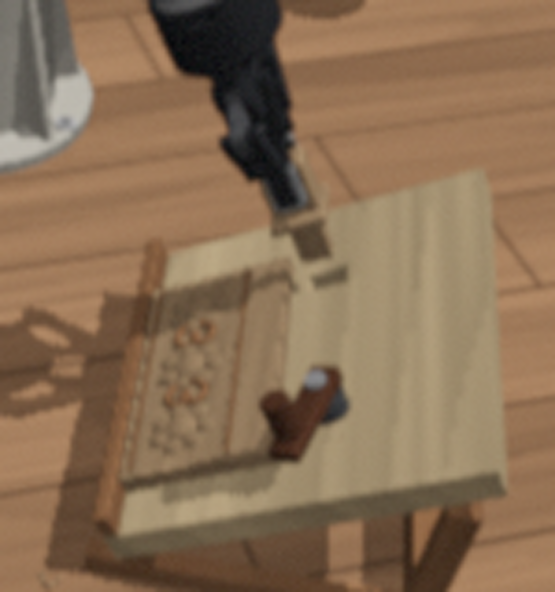

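```bash
python3 - <<'E'
from go import *
w=np.load('w5.npz'); b=P[27]
pb=lambda X:(wproj(S+B@np.array(X,float),w['p'],w['C'])[0]-[215,165])*10+4.5
print('outer',pb((13.5+b,8.5+b,0)),pb((13.5+b,-8.5-b,0)),'inner',pb((13.5,0,-b)),'exit',pb((-13.5,8.5,-24)),pb((-13.5,-8.5,-24)))
pt=lambda X:(wproj(w['p']+w['C']@(OFF+np.array(X,float)),w['p'],w['C'])[0]-[215,165])*10+4.5
print('tip',pt((40,-5,-10)),pt((40,5,-10)),'flange',pt((-8,-20,-20)),pt((-8,20,-20)),pt((0,-20,-20)))
E
```

```text
outer [254.34686708 215.31423311] [548.32778853 214.98153927] inner [401.44637458 240.34451128] exit [305.66572731 469.59205269] [499.11490559 469.39591618]
tip [336.19340536 365.59342787] [475.50712793 365.30770492] flange [ 46.25366598 468.11477706] [764.7801251  466.65756356] [ 61.88410107 420.21864204]
```

Emit:
{"name": "drive_tool", "arguments": {
  "rows": [10,-0.7,0.2,0,0,0,10,17,-0.7,0.2,0,0,0,10,21,-0.7,0.2,0,0,0,10,25,-0.7,0.2,0,0,0,10,28,-0.7,0.2,0,0,0,10,28,-0.7,0.2,0,0,0,10]
}}

```text
clock: 7.22
eef_pos: [427.9, 145.6, 158.7]
tcp_rot: [3.141, 1.047, 1.121]
contact_force: [0.0, 0.5, -0.6]
opening: 0.246
```

```bash
python3 go.py 28 5 0
```

```text
28.0 [ 2.3   0.4   0.    0.05 -0.03  0.02]
5.0 [ 2.53e+01  4.00e-01  1.00e-02  5.00e-02 -3.00e-02  2.00e-02]
0.0 [ 3.03e+01  4.10e-01  1.00e-02  5.00e-02 -3.00e-02  2.00e-02]
shoulder in slot frame [1.00e-02 4.00e-01 3.03e+01] force tool [ 0.75 -0.21 -0.1 ] 7.225 0.24572413488790348
```

Emit:
{"name": "drive_tool", "arguments": {
  "rows": [5,0,0,0,0,0,10,10,0,0,0,0,0,10,15,0,0,0,0,0,10,20,0,0,0,0,0,10,24,0,0,0,0,0,10,24,0,0,0,0,0,10]
}}

```text
clock: 7.98
eef_pos: [432.9, 156.6, 137.6]
tcp_rot: [-3.141, 1.047, 1.122]
contact_force: [1.4, -0.6, -1.1]
opening: 0.248
```

```bash
python3 go.py 0; python3 - <<'E'
from h import *
from rig import grab_frame
import cv2
for n in('wrist','scene'):
    im=grab_frame(n); cv2.imwrite(f'pics/{n}6.png',im[:,:,::-1])
cv2.imwrite('pics/w6.png',cv2.resize(cv2.imread('pics/wrist6.png')[165:330,185:325],None,fx=3.6,fy=3.6,interpolation=cv2.INTER_CUBIC))
cv2.imwrite('pics/s6.png',cv2.resize(cv2.imread('pics/scene6.png')[80:200,300:420],None,fx=5,fy=5,interpolation=cv2.INTER_CUBIC))
E
```

```text
0.0 [ 5.99  0.6  -0.11  0.05 -0.01  0.05]
shoulder in slot frame [-0.11  0.61  5.99] force tool [1.01 1.52 0.53] 7.975 0.24813357897133426
```

View pics/w6.png

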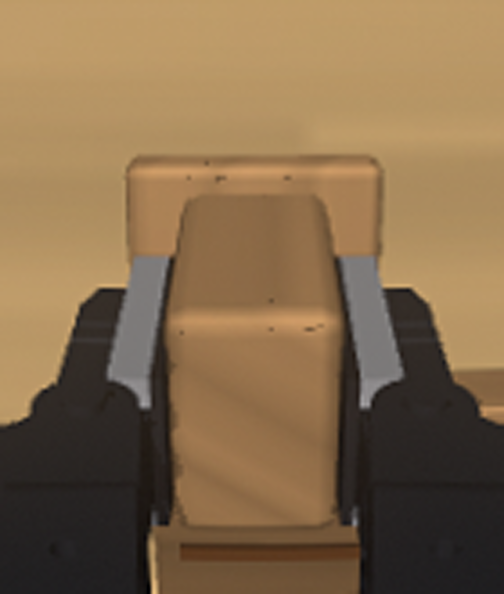

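View pics/s6.png

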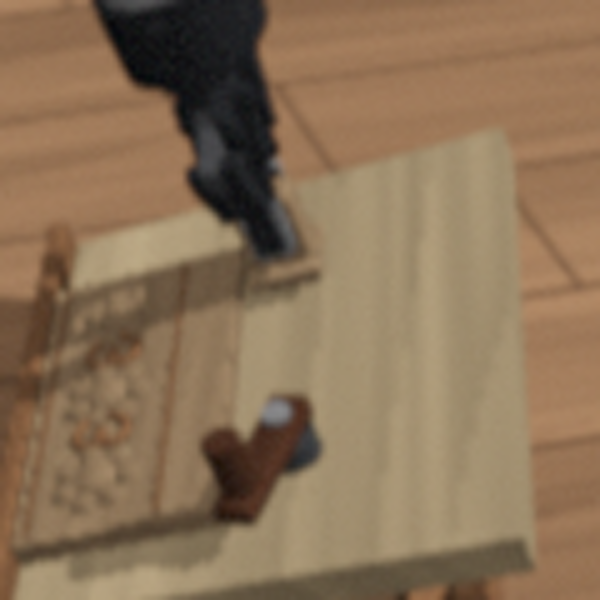

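Going in freely. Push the remaining few mm with small over-travel, watching force.

Emit:
{"name": "drive_tool", "arguments": {
  "rows": [3,0.2,0,0,0,0,10,6,0.2,0,0,0,0,10,8,0.2,0,0,0,0,10,8,0.2,0,0,0,0,10]
}}

```text
clock: 8.57
eef_pos: [434.9, 160.1, 130.9]
tcp_rot: [-3.141, 1.047, 1.122]
contact_force: [-0.3, -0.0, -0.7]
opening: 0.251
```

```bash
python3 go.py 0
```

```text
0.0 [-1.88  0.33 -0.05  0.05 -0.02  0.04]
shoulder in slot frame [-0.04  0.34 -1.88] force tool [ 0.55 -0.24  0.49] 8.575 0.25068172662881666
```

Emit:
{"name": "drive_tool", "arguments": {
  "rows": [1,0.2,0,0,0,0,10,2,0.2,0,0,0,0,10,3,0.2,0,0,0,0,10,3,0.2,0,0,0,0,10]
}}

```text
clock: 9.07
eef_pos: [435.2, 160.4, 130.5]
tcp_rot: [3.137, 1.045, 1.119]
contact_force: [-31.0, -39.0, 63.0]
opening: 0.247
```

```bash
python3 go.py 0
```

```text
0.0 [-2.45  0.24  0.16  0.2  -0.11 -0.03]
shoulder in slot frame [ 0.2   0.22 -2.45] force tool [-78.88 -10.96  10.44] 9.075 0.24714859999994052
```

Emit:
{"name": "drive_tool", "arguments": {
  "rows": [0.2,0,0,0,0,0,10,0.2,0,0,0,0,0,10,0,0,0,0,0,0,45,0,0,0,0,0,0,45,0,0,0,0,0,0,45]
}}

```text
clock: 9.7
eef_pos: [435.1, 160.5, 130.3]
tcp_rot: [3.138, 1.046, 1.12]
contact_force: [0.2, 0.1, -1.2]
opening: 0.453
```

```bash
python3 go.py 0; python3 - <<'E'
from h import *
from rig import grab_frame
import cv2
p,C,s=cur(); np.savez('w7.npz',p=p,C=C)
im=grab_frame('wrist'); cv2.imwrite(f'pics/wrist7.png',im[:,:,::-1])
E
```

```text
0.0 [-2.67  0.34  0.12  0.2  -0.09 -0.  ]
shoulder in slot frame [ 0.15  0.34 -2.67] force tool [1.17 0.11 0.44] 9.7 0.4534187719624699
```

View pics/wrist7.png

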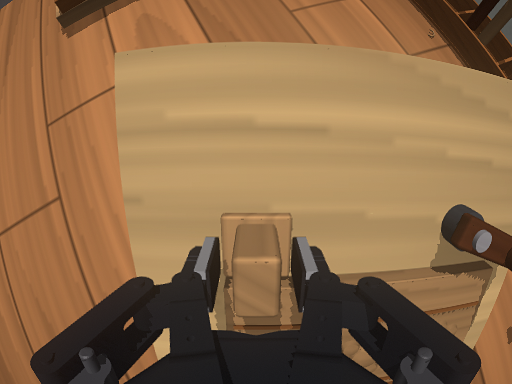

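Emit:
{"name": "drive_tool", "arguments": {
  "rows": [-30,0,0,0,0,0,45,-70,0,0,0,0,0,45,-125,0,0,0,0,0,45,-150,0,0,0,0,0,45,-150,0,0,0,0,0,20,-150,0,0,0,0,0,0]
}}

```text
clock: 10.5
eef_pos: [402.0, 93.1, 259.3]
tcp_rot: [3.14, 1.046, 1.121]
contact_force: [0.1, 0.7, -0.7]
opening: 0.028
```

```bash
python3 - <<'E'
from h import *
from rig import grab_frame
import cv2
p,C,s=cur(); np.savez('w8.npz',p=p,C=C); print(p,s['qpos'].round(2))
for n in('wrist','scene','top'):
    im=grab_frame(n); cv2.imwrite(f'pics/{n}8.png',im[:,:,::-1])
cv2.imwrite('pics/w8.png',cv2.resize(cv2.imread('pics/wrist8.png')[60:300,170:490],None,fx=2.5,fy=2.5,interpolation=cv2.INTER_CUBIC))
cv2.imwrite('pics/s8.png',cv2.resize(cv2.imread('pics/scene8.png')[90:220,300:420],None,fx=4.6,fy=4.6,interpolation=cv2.INTER_CUBIC))
E
```

```text
[402.04798826  93.09110362 259.26170134] [-0.19 -0.11  2.22  0.62  0.99 -0.08]
```

View pics/w8.png

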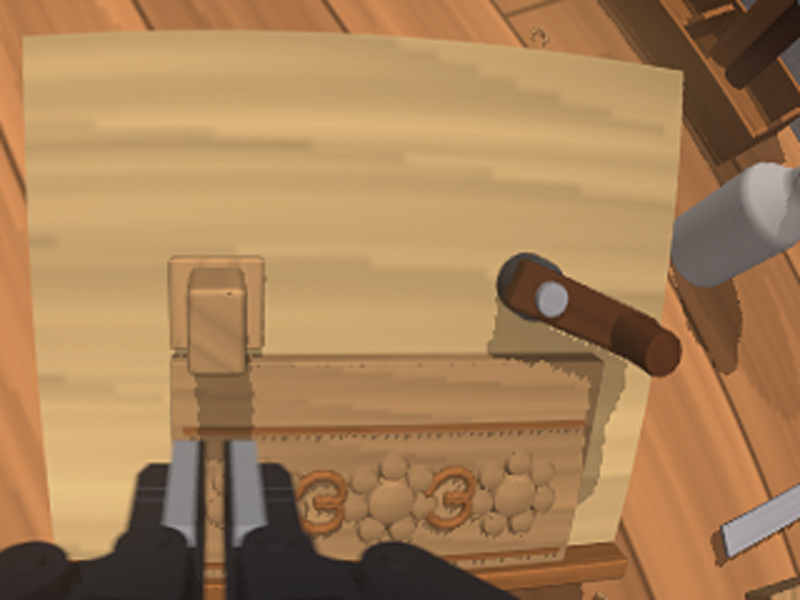

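View pics/s8.png

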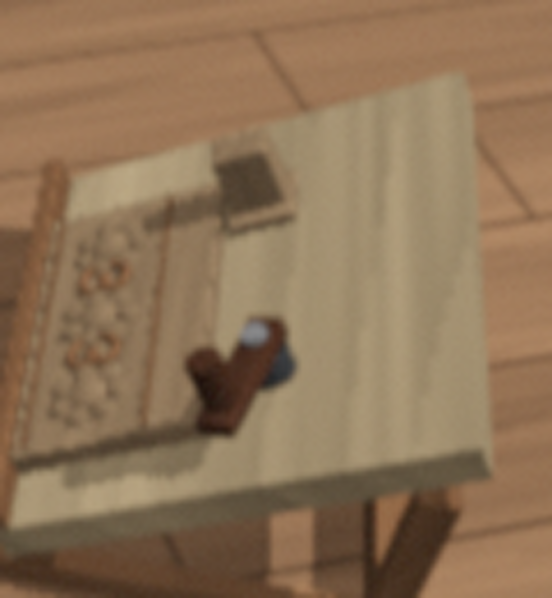

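```bash
python3 - <<'E'
from go import *
w=np.load('w8.npz')
def onb(o,d,z): # intersect with board plane z above face -> board coords rel slot
    S2=S-2.0*B[:,2]*0
    oo=B.T@(o-S2); dd=B.T@d; return (oo+dd*(z-oo[2])/dd[2]).round(1)
wu=lambda a,b:uc((a,b),170,60,2.5)
su=lambda a,b:uc((a,b),300,90,4.6)
off=P[21:24]
for zz in(58,60):print('knob',onb(*wray(wu(663,353),w['p'],w['C']),zz),'scene',onb(ray('scene',su(204,364))[0]+off,ray('scene',su(204,364))[1],zz))
for zz in(28,32):print('cap',onb(*wray(wu(552,299),w['p'],w['C']),zz),'scene',onb(ray('scene',su(255,334))[0]+off,ray('scene',su(255,334))[1],zz))
for a in[(22,38),(683,70)]: print('corner',onb(*wray(wu(*a),w['p'],w['C']),0))
print('slot in board',P[10:12])
for a in[(168,257),(264,257),(262,352),(173,352)]: print('flange',onb(*wray(wu(*a),w['p'],w['C']),8))
E
```

```text
knob [  -6.9 -182.1   58. ] scene [  -8.6 -183.3   58. ]
knob [  -6.2 -180.6   60. ] scene [  -7.8 -185.4   60. ]
cap [   7.3 -140.8   28. ] scene [   5.5 -136.2   28. ]
cap [   8.3 -138.8   32. ] scene [   7.1 -140.6   32. ]
corner [111.9  80.6   0. ]
corner [ 113.1 -219.     0. ]
slot in board [17.07783449 69.91612491]
flange [18.8 19.7  8. ]
flange [ 18.8 -19.9   8. ]
flange [-22.4 -19.8   8. ]
flange [-22.4  18.2   8. ]
```

```bash
cat > btn.py <<'E'
from go import *
import sys
piv=np.array([8,-139.]); a0=70.8
def tz(a,h,th=35.,ad=0): # tool pose for button angle a (deg), TCP height h
    a=np.radians(a); k=piv+45*np.array([-np.cos(a),-np.sin(a)])
    t=np.radians(th); y=B@np.array([np.sin(t),-np.cos(t),0])
    return S+B@np.r_[k,h], toolR(-B[:,2],y)
if __name__=='__main__':
    for a,h in zip(map(float,sys.argv[1::2]),map(float,sys.argv[2::2])):
        X,R2=tz(a,h); print(a,h,X.round(1),delta(X,R2))
    p,C,s=cur(); print('tcp in slot frame',(B.T@(p-S)).round(1),'tool force',(C.T@s['contact_force']).round(2),s['opening'],s['clock'],s['qpos'].round(2))
E
python3 btn.py 70.8 100 70.8 40; python3 - <<'E'
from go import *
print('glue cap at z150', atz('top',(162,110),150), 'base', atz('top',(173,132),0))
E
```

```text
70.8 100.0 [577.6  37.  199.3] [ 6.4170e+01  1.8288e+02  7.9900e+00 -3.4830e+01 -1.0000e-01  1.0000e-01]
70.8 40.0 [590.7  64.  147.3] [ 1.2417e+02  1.8301e+02  8.0600e+00 -3.4830e+01 -1.0000e-01  1.0000e-01]
tcp in slot frame [  0.6   1.3 164.6] tool force [-0.23 -0.65 -0.2 ] -0.007496450828426502 10.65 [-0.19 -0.11  2.22  0.62  0.99 -0.08]
glue cap at z150 [772.61339089  77.67489315 150.        ] base [763.04155209  77.26480539   0.        ]
```

Emit:
{"name": "drive_tool", "arguments": {
  "rows": [0,60,2,-10,0,0,40,20,120,5,-20,0,0,40,40,183,8,-30,0,0,40,64,183,8,-34.8,0,0,40,64,183,8,-34.8,0,0,40,64,183,8,-34.8,0,0,40]
}}

```text
clock: 11.4
eef_pos: [576.9, 37.4, 199.3]
tcp_rot: [2.539, 1.046, 1.127]
contact_force: [0.2, 0.1, 0.6]
opening: 0.4
```

```bash
python3 btn.py 70.8 100 70.8 40;  python3 - <<'E'
from h import *
from rig import grab_frame
import cv2
p,C,s=cur(); np.savez('w9.npz',p=p,C=C)
im=grab_frame('wrist'); cv2.imwrite(f'pics/wrist9.png',im[:,:,::-1])
from btn import *
print(wproj(np.array([S+B@np.array([-7,-182,60.]),S+B@np.array([8,-139,28.])]),p,C))
E
```

```text
70.8 100.0 [577.6  37.  199.3] [ 0.03  0.63  0.45 -0.14 -0.16  0.14]
70.8 40.0 [590.7  64.  147.3] [60.03  0.78  0.62 -0.14 -0.16  0.14]
tcp in slot frame [  -6.8 -180.7  100. ] tool force [-0.48  0.39 -0.28] 0.4002266312232926 11.4 [-0.23  0.28  1.94  0.66  0.92 -0.8 ]
[[256.23587205 223.28350157]
 [220.13003132 160.40190967]]
```

View pics/wrist9.png

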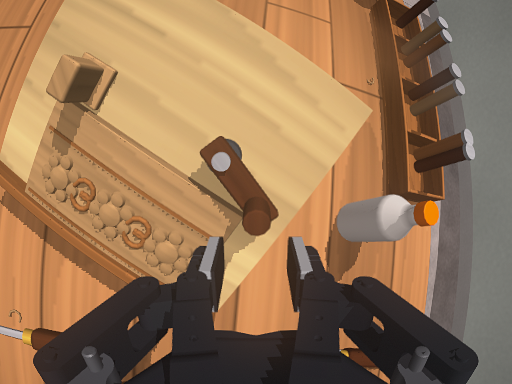

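Emit:
{"name": "drive_tool", "arguments": {
  "rows": [25,0.8,0.6,0,0,0,40,45,0.8,0.6,0,0,0,40,60,0.8,0.6,0,0,0,40,60,0.8,0.6,0,0,0,32,60,0.8,0.6,0,0,0,32]
}}

```text
clock: 12.08
eef_pos: [591.2, 63.8, 148.4]
tcp_rot: [2.536, 1.046, 1.125]
contact_force: [-0.8, 0.2, 0.0]
opening: 0.321
```

```bash
python3 btn.py 60 40 45 40 30 40 20 40 10 40 0 40 -3 40;  python3 - <<'E'
from rig import grab_frame
import cv2
im=grab_frame('wrist'); cv2.imwrite(f'pics/wrist10.png',im[:,:,::-1])
E
```

```text
60.0 40.0 [584.6  59.6 143.5] [ 0.88 -8.05  4.39 -0.09 -0.13  0.06]
45.0 40.0 [574.6  55.4 138.8] [  0.88 -19.25   7.94  -0.09  -0.13   0.06]
30.0 40.0 [563.6  53.9 135.3] [  0.89 -30.99   8.47  -0.09  -0.13   0.06]
20.0 40.0 [555.9  54.4 133.6] [  0.9  -38.71   7.12  -0.09  -0.13   0.06]
10.0 40.0 [548.3  56.1 132.6] [  0.91 -46.09   4.45  -0.09  -0.13   0.06]
0.0 40.0 [541.   59.  132.2] [  0.93 -52.89   0.54  -0.09  -0.13   0.06]
-3.0 40.0 [538.9  60.1 132.3] [  0.94 -54.78  -0.86  -0.09  -0.13   0.06]
tcp in slot frame [  -6.3 -182.1   40.9] tool force [-0.1  -0.78 -0.34] 0.32074127459682816 12.075 [-0.18  0.37  1.95  0.73  0.81 -0.85]
```

View pics/wrist10.png

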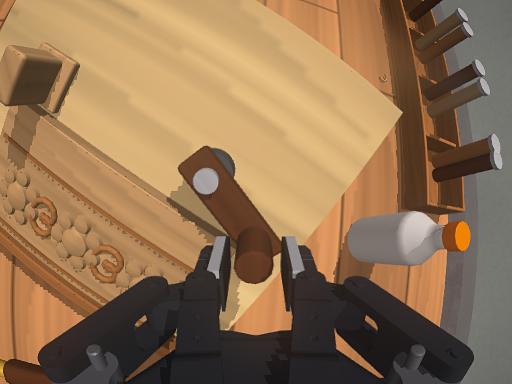

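Emit:
{"name": "drive_tool", "arguments": {
  "rows": [0,-8,4,0,0,0,32,0,-14,6.5,0,0,0,32,0,-20,8,0,0,0,32,0,-26,8.5,0,0,0,32,0,-32,8.3,0,0,0,32,0,-38,7.2,0,0,0,32,0,-43,5.6,0,0,0,32,0,-48,3.5,0,0,0,32,0,-51,2,0,0,0,32,0,-51,2,0,0,0,32]
}}

```text
clock: 13.38
eef_pos: [542.4, 57.7, 133.0]
tcp_rot: [2.537, 1.046, 1.126]
contact_force: [-0.6, 0.6, 0.1]
opening: 0.318
```

```bash
python3 btn.py 0 40;  python3 - <<'E'
from h import *
from rig import grab_frame
import cv2
p,C,s=cur(); np.savez('w11.npz',p=p,C=C)
im=grab_frame('wrist'); cv2.imwrite(f'pics/wrist11.png',im[:,:,::-1])
E
```

```text
0.0 40.0 [541.   59.  132.2] [ 0.99 -1.45 -1.14 -0.08 -0.16  0.08]
tcp in slot frame [ -37.1 -140.8   41. ] tool force [ 0.06 -0.48 -0.74] 0.31845668900199525 13.375 [-0.21  0.33  2.06  0.77  0.78 -0.94]
```

View pics/wrist11.png

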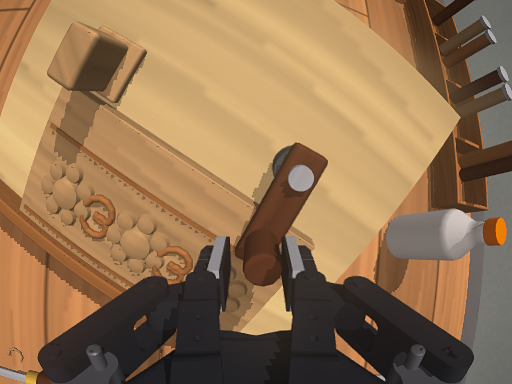

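Emit:
{"name": "drive_tool", "arguments": {
  "rows": [0,-2,-1.4,0,0,0,32,0,-3.5,-2.5,0,0,0,32,0,-3.5,-2.5,0,0,0,32]
}}

```text
clock: 13.8
eef_pos: [538.6, 59.6, 133.1]
tcp_rot: [2.537, 1.046, 1.126]
contact_force: [-0.3, -0.4, 0.0]
opening: 0.32
```

```bash
python3 btn.py 0 40
```

```text
0.0 40.0 [541.   59.  132.2] [ 1.    2.04  1.42 -0.07 -0.17  0.09]
tcp in slot frame [ -37.  -136.5   41. ] tool force [-0.28 -0.32  0.29] 0.319914485378477 13.8 [-0.21  0.33  2.07  0.77  0.77 -0.94]
```

Emit:
{"name": "drive_tool", "arguments": {
  "rows": [0,-1.2,-0.8,0,0,0,32,0,-2,-1.4,0,0,0,32,0,-2,-1.4,0,0,0,32]
}}

```text
clock: 14.18
eef_pos: [536.8, 60.5, 133.2]
tcp_rot: [2.535, 1.046, 1.124]
contact_force: [3.1, -0.4, -1.1]
opening: 0.322
```

```bash
python3 btn.py 0 40
```

```text
0.0 40.0 [541.   59.  132.2] [ 1.09  3.63  2.64 -0.07 -0.14  0.05]
tcp in slot frame [ -36.9 -134.5   41.1] tool force [1.46 2.62 1.51] 0.3222635517059826 14.175 [-0.2   0.32  2.07  0.77  0.77 -0.94]
```

Emit:
{"name": "drive_tool", "arguments": {
  "rows": [0,2.8,2,0,0,0,40,0,2.8,2,0,0,0,40,-20,2.8,2,0,0,0,40,-60,2.8,2,0,0,0,40,-120,2.8,2,0,0,0,40,-150,2.8,2,0,0,0,40,-150,2.8,2,0,0,0,40]
}}

```text
clock: 15.05
eef_pos: [508.0, -9.8, 264.9]
tcp_rot: [2.529, 1.045, 1.117]
contact_force: [0.2, 0.1, -0.2]
opening: 0.402
```

```bash
python3 - <<'E'
from btn import *
from rig import grab_frame
import cv2
p,C,s=cur(); np.savez('w12.npz',p=p,C=C); print(s['clock'],s['contact_force'])
for n in('wrist','scene','top'):
    im=grab_frame(n); cv2.imwrite(f'pics/{n}12.png',im[:,:,::-1])
cv2.imwrite('pics/s12.png',cv2.resize(cv2.imread('pics/scene12.png')[80:230,290:420],None,fx=4,fy=4,interpolation=cv2.INTER_CUBIC))
print(wproj(np.array([S+B@np.array([-37,-139,60.]),S+B@np.array([8,-139,28.])]),p,C))
E
```

```text
15.05 [ 0.23497015  0.09473085 -0.19517432]
[[254.16129798 185.13101949]
 [278.76250919 143.04238024]]
```

View pics/wrist12.png

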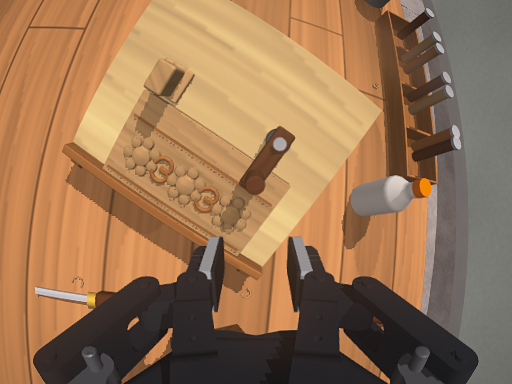

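View pics/s12.png

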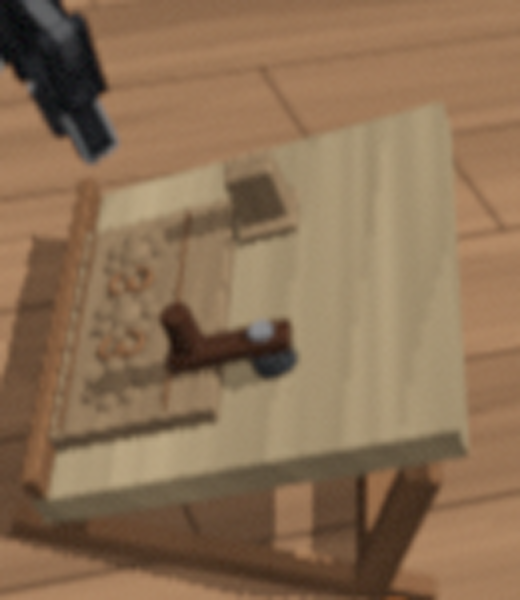

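View pics/top12.png

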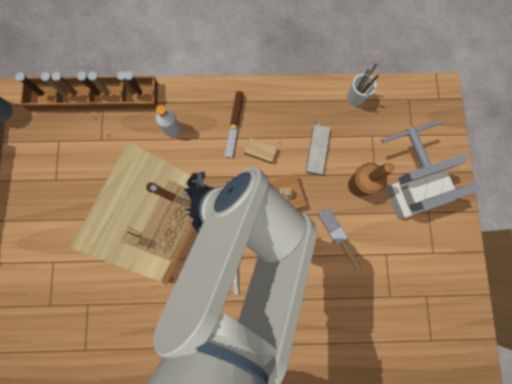

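```bash
python3 - <<'E'
import cv2,numpy as np
a=cv2.resize(cv2.imread('pics/wrist12.png')[50:125,135:205],None,fx=7,fy=7,interpolation=cv2.INTER_CUBIC)
b=cv2.resize(cv2.imread('pics/wrist10.png')[30:120,0:95],None,fx=5.8,fy=5.8,interpolation=cv2.INTER_CUBIC)[:525,:300+200]
h=min(len(a),len(b)); cv2.imwrite('pics/cmp.png',np.hstack([a[:h],b[:h]])[:,:800])
E
```

```text
(no output)
```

View pics/cmp.png

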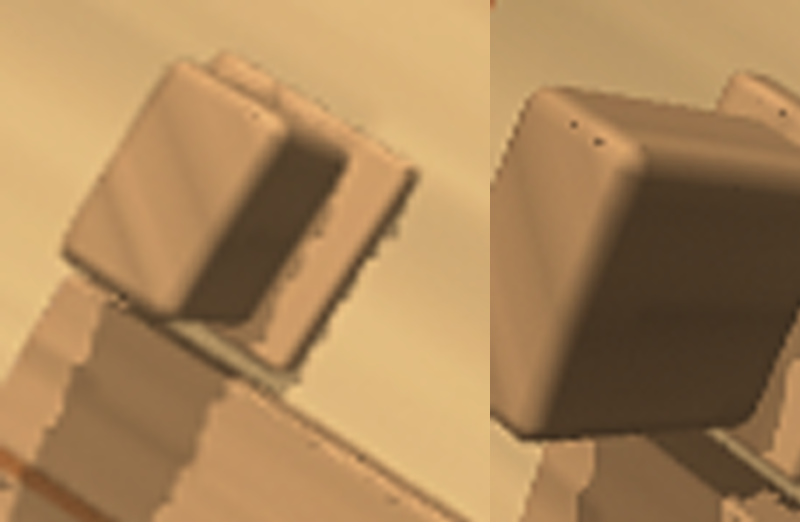

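```bash
python3 -c "
from rig import r,sign_off
s=r.sense();print(s['clock'],s['contact_force'],abs(s['qvel']).max());print(sign_off())"
```

```text
15.2 [ 0.53581618  0.63570332 -0.05178125] 0.011843868517735237
the job is handed in; nothing more can be done
None
```

The stop peg is in its slot above the panel and the turnbutton points straight down the slope over the panel's edge. I handed the job in at 15.2 s, and the interface gave no verdict.

- **Peg:** I lifted it out of the block and pushed it into the slot until it stopped hard, at about 79 N along the tool, then released it. The last wrist picture shows the flange's shadow hugging its edge, so it looks flush.
- **Turnbutton:** I caged the knob loosely between the fingers and led it round its arc. About 3 N had built up at the end, so it was probably at its stop. In the last wrist picture the knob is about 1 pixel from where 0 rad should put it.
- **Panel and other items:** by eye, the panel and the bystanders visible in the last pictures look unmoved. I did not measure the panel, and the arm hid part of the block from the top camera. The gripper was clear of everything, with about zero contact force.

**Checks that disagreed:**
- The flange stopped about 2.5 mm lower than my estimate of the board's face. I put that down to camera calibration and uncertainty in where I held the peg.
- One wrist measurement put the flange about 1.8 mm downhill of the slot centre I had estimated, which is inside the 7 mm limit.

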